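# Check a dried gourd with the moisture probe

### The job

Before this gourd is carved its dryness is checked at two points. Take the black-handled moisture probe out of its wooden stand and gently touch its tip, probe upright, to the pencilled mark on the big belly of the two-lobed gourd lying in the cradle, resting it there about half a second; then do the same at the mark on that gourd's smaller lobe. Finally stand the probe back in the stand it came from and let go of it.

Things in the scene. Friction and masses are not known exactly. Their poses are not given: they have to be found in the camera images.
- probe: Loose moisture probe, 80-130 g, upright in its stand: round black handle, 24 mm diameter, steel collar disc (40 mm diameter, 6 mm thick) at its foot, 8 mm steel shank below. Origin: centre of the collar's underside, which rests on the stand's top; z up along the handle, which runs from 6 to 92 mm above the origin (grip it from above at about 55 mm, from any side). Shank and tip reach 57 mm below.
- tip (a point): The very end of the probe's brass tip (6 mm ball end), on the probe's axis, 57 mm below the probe's origin. The tip is spring-loaded: it gives up to 10 mm into the shank, from 1 N at first touch to 3.5 N fully pressed; beyond that it is rigid.
- stand: The probe's stand: dark wooden block 80 x 80 mm, 70 mm high, fixed, with one round upright hole, 27 mm wide and 64 mm deep, in the middle of its top. Origin: centre of its underside, z up. An identical block nearby holds a carving burin with a pale wooden mushroom-shaped handle: leave that one.
- stand_mouth (a point): Centre of the hole's mouth, on the top of the probe's stand, 70 mm above the table.
- gourd: Tan two-lobed gourd lying on its side in a low wooden cradle, fixed to the table, 190 mm long plus stem. Origin: centre of the cradle's underside on the table; x points along the gourd from the big belly (110 mm diameter) to the smaller lobe (74 mm) and stem; z up. Its axis lies 70 mm above the table. The single-lobed round gourd in a cardboard ring has a similar mark but is not to be tested.
- belly_mark (a point): Pencilled ring (18 mm diameter) with a centre dot, on the highest point of the big belly, 125 mm above the table, 47 mm from the gourd's origin toward -x. The point is the dot, on the surface, which is level there.
- lobe_mark (a point): The same ring and dot on the highest point of the smaller lobe, 107 mm above the table, 47 mm from the gourd's origin toward +x.
There are look-alikes about, which are no part of the job. Leave any red look-alike of the probe alone. Leave any turquoise look-alike of the stand alone.

How it is judged:
By the outcome, as a careful person would: the job done as asked, in the order asked, and still so for the second after the job is handed in, with the robot touching nothing.
It also fails if it takes over 61 s, if anything falls off the work surface, if the arm or the gripper's body presses on something with over 40 N, if the wrist force passes 120 N, or if a joint passes its speed limit or range.

### The arm

A 6-joint arm with a two-finger parallel gripper is mounted at the origin on the work surface. World frame = base frame: x ahead of the robot, y to its left, z up, the work surface at z = 0. Lengths are in mm, angles in rad, forces in N, time in s.
With the tool pointing down it reaches from about 350 to 925 mm from the base axis. Payload 6.4 kg.
Tool frame: the origin (TCP) lies at the very end of the fingers, on their centre line; the grasp point (between the pads) lies 19 mm behind it; z points along the fingers, y is the direction in which the jaws open and shut (so a half turn about z gives the same grasp; the last joint's range is limited). The gripper opens to 94 mm and grips with 3 to 60 N. Pads are 16 mm wide; open, the fingers measure 119 mm over their backs; the gripper's body (75 mm by 177 mm) begins 78 mm behind the grasp point.
Start: joints at [0.967, 0.245, 1.558, -0, 1.339, -0.174], TCP at [270.846, 590.894, 205.455] pointing down, gripper open.
Joint ranges: [-3.13, 3.13], [-1.02, 2.26], [0.13, 2.54], [-0.95, 4.09], [0.21, 2.88], [-2.74, 2.74]. Speed limits (rad/s): [2.57, 2.57, 3.14, 3.14, 3.14, 3.14].

### API

Orientations are given as a unit quaternion [x, y, z, w].
In Python, from plant import monitor, viewer, robot gives the robot as it stands.
- The arm moves only by the tool apply_moves, never from a script. Its argument "series" is a list of rows, each an object of numbers: "grip": the finger opening in cm, from 0 to 9.4; "dx", "dy", "dz": the shift along the tool's x, y, z in cm; "twist": the turn about the tool's z in rad. A call has 1 to 12 rows; each row is the pose to reach, as a shift and turn from the pose commanded when the call began, along the tool's axes at that moment; what a row does not reach only later rows make up. A row lasts 1/10 s, in which the tool goes at most 50 mm and 8.59 degrees, less where a joint would pass 70% of its speed; a pose out of reach is approached as far as the arm can. A call with a gripper value outside its range is refused whole. The fingers move at their own pace and stop on an object; "force" is the grip in N (left out, the last holds). Time passes only in rows, so rows that repeat a pose let the fingers close. It gives the time, the measured TCP pose, the force and the opening at its end, in the units of the state.
- monitor.get_state(): the state, without advancing time (a new reading comes with each control period).
- viewer.snapshot(name): name is "scene" or "top"; returns the picture (400x640x3 uint8, red, green, blue); there is no depth.
- viewer.camera_info(name): a dict with "fx", "fy", "cx", "cy" (pixels), "D" ([k1, k2, p1, p2, k3] as OpenCV has them; the pictures are not rectified), "T" (4x4, takes a point from camera to world coordinates). Camera axes: x right, y down, z forward; pixel columns grow to the right and rows downward; lengths in mm; the calibration is good to about 2 mm. A picture is of the moment at which its call begins. camera_info takes no time and is no camera call.
- robot.finish_job(): hands the job in, once; it reports no verdict.
The state is a dict: "clock": time; "joints": joint angles; "qd": joint speeds; "tau": joint torques, N m; "eef_pos": TCP position; "ee_rot": TCP orientation; "force": force on the tool from outside, world axes, zero at the start; "torque": the same for the moment, N m; "finger_gap": opening from 0.0 (shut) to 1.0 (fully open).
Only numpy, scipy, OpenCV 4.12 (cv2) and the standard library are available. Lean on these libraries where they do the work, as an engineer would, in place of code of your own. Each camera call takes 0.05 s, during which the arm holds its last target.

## Working session

There is one attempt and no reset: what is moved stays moved. The work goes in short steps, Python scripts to look and compute and a tool call to move; the robot and the scene stay as the last step left them, time stands still between calls to the robot, and variables do not carry over. Pictures are saved under pics/ and viewed, and the job is handed in when it is done.

Besides the shell and the picture viewer there is one more tool, called as name([rows], argument=value, ...), one row to a line, values as JSON. apply_moves: Moves the arm, as the interface text tells. Its arguments: {"type":"object","properties":{"series":{"type":"array","items":{"type":"object","properties":{"grip":{"type":"number"},"dx":{"type":"number"},"dy":{"type":"number"},"dz":{"type":"number"},"twist":{"type":"number"}}}},"force":{"type":"number"}},"required":["series"]}

```bash
mkdir -p pics; ls; python3 - <<'E'
from plant import monitor, viewer, robot
import cv2
for n in("scene","top"):
    im=viewer.snapshot(n); cv2.imwrite(f"pics/{n}0.png",im[:,:,::-1])
    i=viewer.camera_info(n); print(n,i)
print(monitor.get_state())
E
```

```text
pics
scene {'fx': 488.98591109903657, 'fy': 488.98591109903657, 'cx': 324.5210609517432, 'cy': 202.7586119985476, 'D': array([-0.01189387,  0.        ,  0.        ,  0.        ,  0.        ]), 'T': array([[-4.91470471e-01,  6.67653386e-01, -5.59192034e-01,
         1.11202777e+03],
       [ 8.70887106e-01,  3.74174081e-01, -3.18668174e-01,
         2.69290205e+02],
       [-3.52472019e-03, -6.43609131e-01, -7.65346238e-01,
         8.88942629e+02],
       [ 0.00000000e+00,  0.00000000e+00,  0.00000000e+00,
         1.00000000e+00]])}
top {'fx': 480.0453471295451, 'fy': 480.0453471295451, 'cx': 319.1240967726631, 'cy': 189.97010908089376, 'D': array([-0.02457883,  0.        ,  0.        ,  0.        ,  0.        ]), 'T': array([[ 2.92221491e-03, -9.94486056e-01,  1.04828174e-01,
         4.68856483e+02],
       [-9.99942113e-01, -1.82042982e-03,  1.06045316e-02,
        -6.04260601e+01],
       [-1.03552265e-02, -1.04853095e-01, -9.94433808e-01,
         9.90973322e+02],
       [ 0.00000000e+00,  0.00000000e+00,  0.00000000e+00,
         1.00000000e+00]])}
{'clock': 0.1, 'joints': array([ 9.66890963e-01,  2.45715949e-01,  1.55886389e+00,  7.48322448e-06,
        1.33870254e+00, -1.74112870e-01]), 'qd': array([-2.72852661e-05, -1.18110082e-03, -5.73041330e-04, -6.02090093e-04,
        5.57367238e-04,  1.63793919e-03]), 'tau': array([ 9.49077439e-04, -4.16912735e+01, -3.15525913e+01,  6.86320709e-02,
        3.09430039e-02, -1.48262995e-05]), 'eef_pos': array([270.53827838, 590.44098469, 204.48881832]), 'ee_rot': array([ 2.13246831e-01,  9.76997991e-01, -7.80357215e-04, -3.23800668e-04]), 'force': array([ 0.24308079,  0.0926561 , -0.10330277]), 'torque': array([0.01984576, 0.01610662, 0.03352317]), 'finger_gap': 1.0031850796066577}
```

View pics/scene0.png

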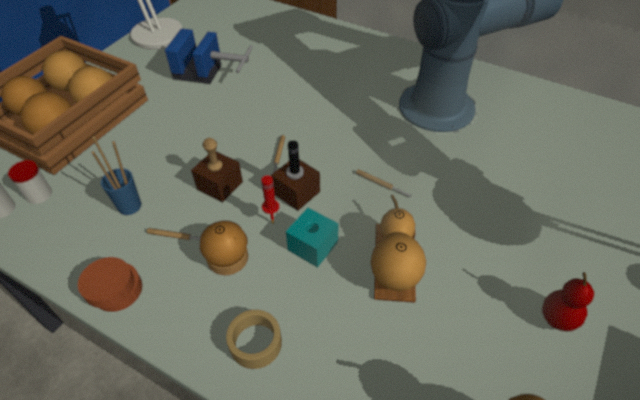

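View pics/top0.png

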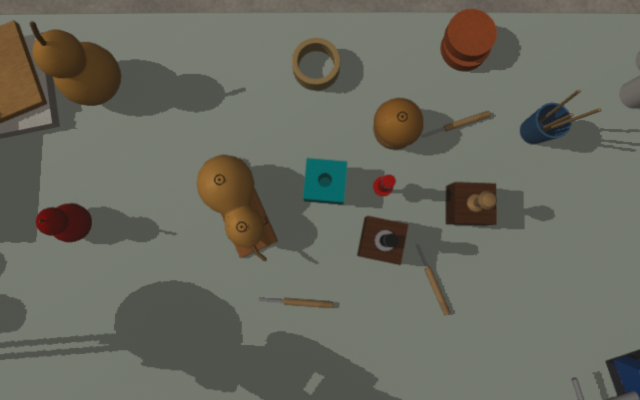

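The probe with the black handle is in the dark block at scene (294,165) and top (386,240). The look-alikes are the red probe at scene (269,195) / top (384,185), the burin block at scene (216,175) / top (472,203), the turquoise block at scene (312,237) / top (325,181) and the round gourd at scene (223,243) / top (398,122). The target gourd is the one in the cradle at scene (400,250) / top (235,205). Next I'll enlarge these.

```bash
python3 - <<'E'
import cv2,numpy as np
s=cv2.imread("pics/scene0.png");t=cv2.imread("pics/top0.png")
def c(im,x,y,w=100,h=75):
    o=cv2.resize(im[y:y+h,x:x+w],None,fx=4,fy=4,interpolation=cv2.INTER_CUBIC)
    for k in range(0,w,10): cv2.putText(o,str(x+k),(k*4,8),0,.3,(255,255,255),1); cv2.line(o,(k*4,9),(k*4,13),(255,255,255),1)
    for k in range(0,h,10): cv2.putText(o,str(y+k),(0,k*4+4),0,.3,(0,255,255),1); 
    return o
a=np.vstack([np.hstack([c(s,245,135),c(s,350,190)]),np.hstack([c(t,335,200),c(t,185,150)])])
cv2.imwrite("pics/crop0.png",a)
E
```

```text
(no output)
```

View pics/crop0.png

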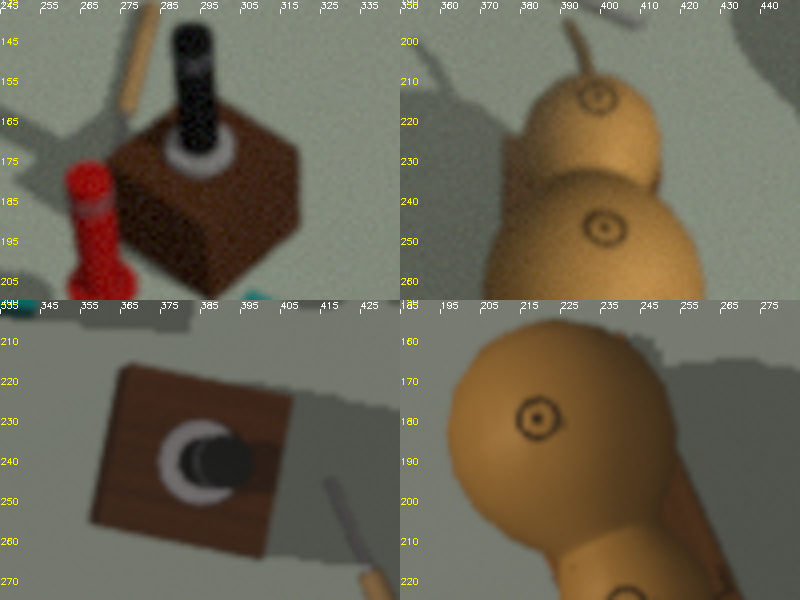

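```bash
cat > h.py <<'E'
import cv2,numpy as np
from plant import monitor, viewer, robot
I={n:viewer.camera_info(n) for n in("scene","top")}
def K(i): return np.array([[i["fx"],0,i["cx"]],[0,i["fy"],i["cy"]],[0,0,1]])
def ray(n,p):
    i=I[n]; u=cv2.undistortPoints(np.array([[p]],float),K(i),i["D"])[0,0]
    d=i["T"][:3,:3]@[u[0],u[1],1]; return i["T"][:3,3],d/np.linalg.norm(d)
def tri(ps,pt):
    a,d=ray("scene",ps);b,e=ray("top",pt)
    s=np.linalg.lstsq(np.c_[d,-e],b-a,rcond=None)[0]
    return (a+s[0]*d+b+s[1]*e)/2, np.linalg.norm(a+s[0]*d-b-s[1]*e)
def atz(n,p,z):
    o,d=ray(n,p); return o+d*(z-o[2])/d[2]
def proj(n,P):
    T=np.linalg.inv(I[n]["T"]); return cv2.projectPoints(np.array(P,float).reshape(-1,3),cv2.Rodrigues(T[:3,:3])[0],T[:3,3],K(I[n]),I[n]["D"])[0][:,0]
def crop(im,x,y,w,h,f):
    o=cv2.resize(im[y:y+h,x:x+w],None,fx=f,fy=f,interpolation=cv2.INTER_CUBIC)
    for k in range(0,w,5): cv2.line(o,(k*f+f//2,0),(k*f+f//2,5),(255,255,255),1); 
    for k in range(0,w,10): cv2.putText(o,str(x+k),(k*f,14),0,.35,(255,255,255),1)
    for k in range(0,h,5): cv2.line(o,(0,k*f+f//2),(5,k*f+f//2),(0,255,255),1)
    for k in range(0,h,10): cv2.putText(o,str(y+k),(6,k*f+f//2+4),0,.35,(0,255,255),1)
    return o
E
python3 - <<'E'
from h import *
s=cv2.imread("pics/scene0.png");t=cv2.imread("pics/top0.png")
cv2.imwrite("pics/crop1.png",np.vstack([np.hstack([crop(s,270,135,50,35,8),crop(t,360,222,50,35,8)]),np.hstack([crop(s,375,202,50,35,8),crop(t,215,210,50,35,8)])]))
for n,a,b in[("belly",(401.2,246.9),(219.1,179.4)),("lobe",(399.3,214.3),(241.6,227)),("htop",(293,142.5),(392,240.3)),("collar",(294.6,172.6),(384.8,240.5))]:
    p,e=tri(a,b);print(n,p.round(1),round(e,1))
E
```

```text
belly [578.9 131.6 125.9] 1.0
lobe [493.  92. 107.] 1.0
htop [ 469.2 -175.6  165.6] 1.9
collar [ 469.3 -175.9   71.4] 0.0
```

View pics/crop1.png

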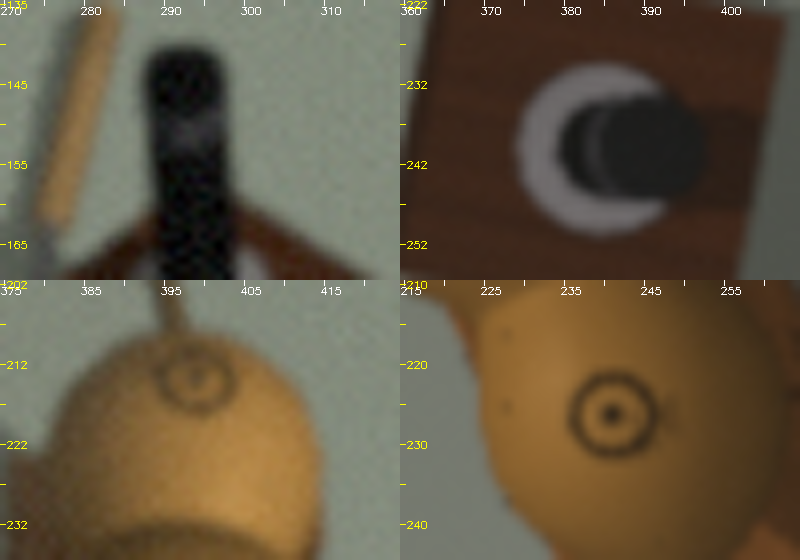

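```bash
python3 - <<'E'
from h import *
s=cv2.imread("pics/scene0.png");t=cv2.imread("pics/top0.png")
cv2.imwrite("pics/crop2.png",np.hstack([crop(s,250,165,50,60,8),crop(t,360,160,50,60,8)]))
from scipy.spatial.transform import Rotation as R
st=monitor.get_state();M=R.from_quat(st["ee_rot"]).as_matrix()
print(M.round(4))
for P in([469.2,-175.7,230],): print((M.T@(np.array(P)-[270.85,590.89,205.45])/10).round(2))
# model reproj check of probe
for n in I: print(n,proj(n,[[469.2,-175.7,162],[469.2,-175.7,76],[469.2,-175.7,70]]).round(1).tolist())
print(tri((267.3,178),(390,180)),atz("scene",(269,180),100))
E
```

```text
[[-9.091e-01  4.167e-01 -1.000e-03]
 [ 4.167e-01  9.091e-01 -1.400e-03]
 [ 3.000e-04 -1.700e-03 -1.000e+00]]
[-49.97 -61.43  -2.37]
scene [[292.6, 143.7], [294.6, 171.2], [294.7, 173.0]]
top [[391.3, 240.5], [385.0, 240.5], [384.6, 240.5]]
(array([ 574.20491324, -174.45036679,  152.56428693]), np.float64(3.6339714035891837)) [ 538.33309257 -197.63072589  100.        ]
```

View pics/crop2.png

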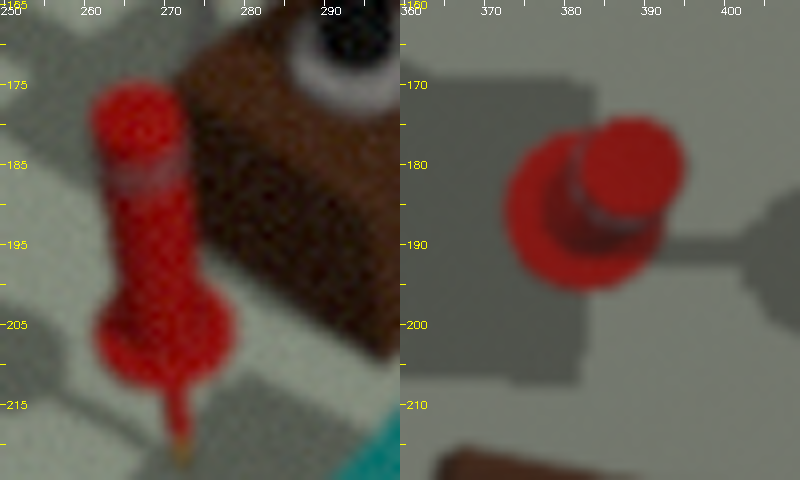

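The red probe is 105 mm from ours, so it's clear of the fingers. The measured points agree with the text: belly z is 126, lobe z is 107, and the marks are 94.6 mm apart (94 expected). Next I'll go above the probe.

apply_moves([
  {"dx":-50.0,"dy":-61.4,"dz":-2.4,"grip":9.4},
  {"dx":-50.0,"dy":-61.4,"dz":-2.4},
  {"dx":-50.0,"dy":-61.4,"dz":-2.4},
  {"dx":-50.0,"dy":-61.4,"dz":-2.4},
  {"dx":-50.0,"dy":-61.4,"dz":-2.4},
  {"dx":-50.0,"dy":-61.4,"dz":-2.4},
  {"dx":-50.0,"dy":-61.4,"dz":-2.4},
  {"dx":-50.0,"dy":-61.4,"dz":-2.4},
  {"dx":-50.0,"dy":-61.4,"dz":-2.4},
  {"dx":-50.0,"dy":-61.4,"dz":-2.4},
  {"dx":-50.0,"dy":-61.4,"dz":-2.4},
  {"dx":-50.0,"dy":-61.4,"dz":-2.4},
])

```text
validation failed for argument at $.se...
```

apply_moves([
  {"dx":-50.0,"dy":-61.4,"dz":-2.4,"twist":0,"grip":9.4},
  {"dx":-50.0,"dy":-61.4,"dz":-2.4,"twist":0,"grip":9.4},
])

```text
clock: 0.3
eef_pos: [295.5, 493.1, 207.3]
ee_rot: [0.212, 0.977, -0.001, -0.0]
force: [0.9, -0.4, 0.9]
finger_gap: 1.001
```

apply_moves([
  {"dx":-43.7,"dy":-53.7,"dz":-2.1,"twist":0,"grip":9.4},
  {"dx":-43.7,"dy":-53.7,"dz":-2.1,"twist":0,"grip":9.4},
  {"dx":-43.7,"dy":-53.7,"dz":-2.1,"twist":0,"grip":9.4},
  {"dx":-43.7,"dy":-53.7,"dz":-2.1,"twist":0,"grip":9.4},
  {"dx":-43.7,"dy":-53.7,"dz":-2.1,"twist":0,"grip":9.4},
  {"dx":-43.7,"dy":-53.7,"dz":-2.1,"twist":0,"grip":9.4},
  {"dx":-43.7,"dy":-53.7,"dz":-2.1,"twist":0,"grip":9.4},
  {"dx":-43.7,"dy":-53.7,"dz":-2.1,"twist":0,"grip":9.4},
  {"dx":-43.7,"dy":-53.7,"dz":-2.1,"twist":0,"grip":9.4},
  {"dx":-43.7,"dy":-53.7,"dz":-2.1,"twist":0,"grip":9.4},
  {"dx":-43.7,"dy":-53.7,"dz":-2.1,"twist":0,"grip":9.4},
  {"dx":-43.7,"dy":-53.7,"dz":-2.1,"twist":0,"grip":9.4},
])

```text
clock: 1.5
eef_pos: [446.1, -88.5, 226.6]
ee_rot: [0.214, 0.977, 0.0, 0.0]
force: [0.6, 0.2, -0.1]
finger_gap: 0.997
```

apply_moves([
  {"dx":0,"dy":0,"dz":0,"twist":0,"grip":9.4},
])

```text
clock: 1.6
eef_pos: [446.7, -91.1, 226.7]
ee_rot: [0.217, 0.976, -0.001, 0.0]
force: [-0.2, -0.1, 0.3]
finger_gap: 1.001
```

```bash
cat >> h.py <<'E'
from scipy.spatial.transform import Rotation as R
def go(*Ps):
    ss=[monitor.get_state() for _ in range(5)]
    p=np.mean([x["eef_pos"] for x in ss],0);q=np.mean([x["ee_rot"] for x in ss],0)
    M=R.from_quat(q).as_matrix(); print("at",p.round(2),"tilt",(M[:2,2]*1000).round(1),"mrad yaw",np.degrees(np.arctan2(M[1,1],M[0,1])).round(2),"F",ss[0]["force"].round(2),"gap",round(ss[0]["finger_gap"]*94,1),"t",ss[0]["clock"])
    for P in Ps: print(P,"->",(M.T@(np.array(P)-p)/10).round(2))
E
python3 - <<'E'
from h import *
go([469.2,-175.7,230],[469.2,-175.7,106])
E
```

```text
at [446.72 -91.12 226.72] tilt [-0.1 -1. ] mrad yaw 64.98 F [-0.2  -0.1   0.31] gap 94.1 t 1.6
[469.2, -175.7, 230] -> [-5.61 -6.71 -0.32]
[469.2, -175.7, 106] -> [-5.61 -6.7  12.08]
```

apply_moves([
  {"dx":-5.6,"dy":-6.7,"dz":-0.3,"twist":0,"grip":9.4},
  {"dx":-5.6,"dy":-6.7,"dz":-0.3,"twist":0,"grip":9.4},
  {"dx":-5.6,"dy":-6.7,"dz":0,"twist":0,"grip":9.4},
  {"dx":-5.6,"dy":-6.7,"dz":1.5,"twist":0,"grip":9.4},
  {"dx":-5.6,"dy":-6.7,"dz":3,"twist":0,"grip":9.4},
])

```text
clock: 2.1
eef_pos: [468.7, -169.1, 195.1]
ee_rot: [0.213, 0.977, 0.0, -0.0]
force: [-1.0, 0.2, -0.9]
finger_gap: 1.0
```

```bash
python3 - <<'E'
from h import *
for n in I:
    cv2.imwrite(f"pics/{n}1.png",viewer.snapshot(n)[:,:,::-1])
go([469.2,-175.7,106])
s=cv2.imread("pics/scene1.png");t=cv2.imread("pics/top1.png")
cv2.imwrite("pics/crop3.png",np.hstack([crop(s,245,85,100,110,4),crop(t,335,180,100,110,4)]))
E
```

```text
at [ 467.16 -168.09  192.92] tilt [-5.4  3.7] mrad yaw 65.47 F [-0.54  0.06  0.72] gap 94.1 t 2.2
[469.2, -175.7, 106] -> [-0.56 -0.62  8.69]
```

View pics/crop3.png

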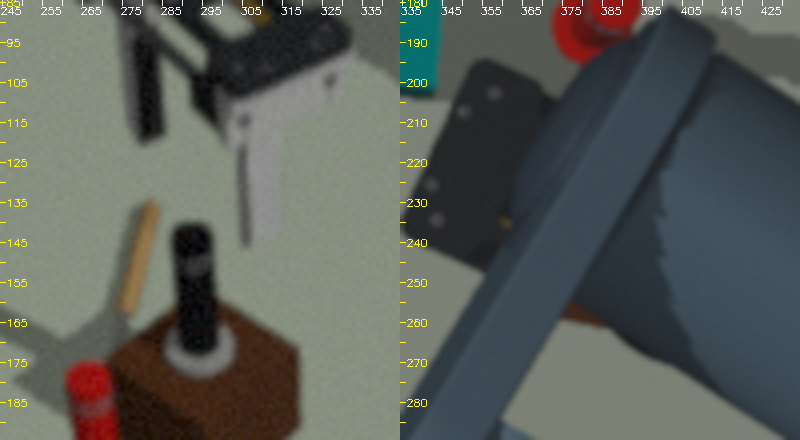

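The camera shows the fingers straddling the probe in y and slightly high of it. The pose is about 8 mm off, so I'll correct that before going down.

apply_moves([
  {"dx":-0.56,"dy":-0.62,"dz":0.5,"twist":0,"grip":9.4},
  {"dx":-0.56,"dy":-0.62,"dz":0.5,"twist":0,"grip":9.4},
  {"dx":-0.56,"dy":-0.62,"dz":0.5,"twist":0,"grip":9.4},
])

```text
clock: 2.5
eef_pos: [471.9, -178.7, 192.0]
ee_rot: [0.213, 0.977, -0.0, 0.0]
force: [-1.0, -0.3, 0.9]
finger_gap: 1.002
```

```bash
python3 - <<'E'
from h import *
go([469.2,-175.7,106])
E
```

```text
at [ 471.95 -178.73  192.  ] tilt [ 0.4 -0.2] mrad yaw 65.38 F [-1.01 -0.31  0.85] gap 94.2 t 2.5
[469.2, -175.7, 106] -> [0.38 0.16 8.6 ]
```

apply_moves([
  {"dx":0.38,"dy":0.16,"dz":1.0,"twist":0,"grip":9.4},
  {"dx":0.38,"dy":0.16,"dz":1.0,"twist":0,"grip":9.4},
  {"dx":0.38,"dy":0.16,"dz":1.0,"twist":0,"grip":9.4},
  {"dx":0.38,"dy":0.16,"dz":1.0,"twist":0,"grip":9.4},
])

```text
clock: 2.9
eef_pos: [469.0, -175.6, 181.8]
ee_rot: [0.213, 0.977, -0.0, 0.0]
force: [-0.6, 0.6, -0.7]
finger_gap: 0.998
```

```bash
python3 - <<'E'
from h import *
go([469.2,-175.7,106])
E
```

```text
at [ 468.97 -175.63  181.81] tilt [ 0.2 -0.2] mrad yaw 65.38 F [-0.55  0.58 -0.74] gap 93.8 t 2.9
[469.2, -175.7, 106] -> [-0.02  0.    7.58]
```

apply_moves([
  {"dx":0,"dy":0,"dz":0,"twist":0,"grip":9.4},
  {"dx":0,"dy":0,"dz":0,"twist":0,"grip":9.4},
])

```text
clock: 3.1
eef_pos: [469.1, -175.7, 181.9]
ee_rot: [0.213, 0.977, -0.0, 0.0]
force: [-0.2, 0.4, 0.4]
finger_gap: 0.999
```

```bash
python3 - <<'E'
from h import *
go([469.2,-175.7,106])
E
```

```text
at [ 469.05 -175.73  181.89] tilt [ 0.4 -0.2] mrad yaw 65.37 F [-0.22  0.37  0.35] gap 93.9 t 3.1
[469.2, -175.7, 106] -> [-0.01  0.01  7.59]
```

apply_moves([
  {"dx":0,"dy":0,"dz":2,"twist":0,"grip":9.4},
  {"dx":0,"dy":0,"dz":4,"twist":0,"grip":9.4},
  {"dx":0,"dy":0,"dz":6,"twist":0,"grip":9.4},
  {"dx":0,"dy":0,"dz":7.6,"twist":0,"grip":9.4},
  {"dx":0,"dy":0,"dz":7.6,"twist":0,"grip":6},
  {"dx":0,"dy":0,"dz":7.6,"twist":0,"grip":4},
  {"dx":0,"dy":0,"dz":7.6,"twist":0,"grip":3.2},
  {"dx":0,"dy":0,"dz":7.6,"twist":0,"grip":2.6},
  {"dx":0,"dy":0,"dz":7.6,"twist":0,"grip":1.8},
  {"dx":0,"dy":0,"dz":7.6,"twist":0,"grip":1.8},
  {"dx":0,"dy":0,"dz":7.6,"twist":0,"grip":1.8},
  {"dx":0,"dy":0,"dz":7.6,"twist":0,"grip":1.8},
], force=25)

```text
clock: 4.3
eef_pos: [468.9, -175.6, 105.7]
ee_rot: [0.213, 0.977, -0.0, 0.0]
force: [-0.2, -0.7, 0.0]
finger_gap: 0.356
```

```bash
python3 - <<'E'
from h import *
cv2.imwrite("pics/scene2.png",viewer.snapshot("scene")[:,:,::-1])
go()
s=cv2.imread("pics/scene2.png")
cv2.imwrite("pics/crop4.png",crop(s,245,105,100,100,6))
E
```

```text
at [ 468.92 -175.64  105.69] tilt [ 0. -0.] mrad yaw 65.38 F [ 0.07 -0.83  0.34] gap 29.5 t 4.35
```

View pics/crop4.png

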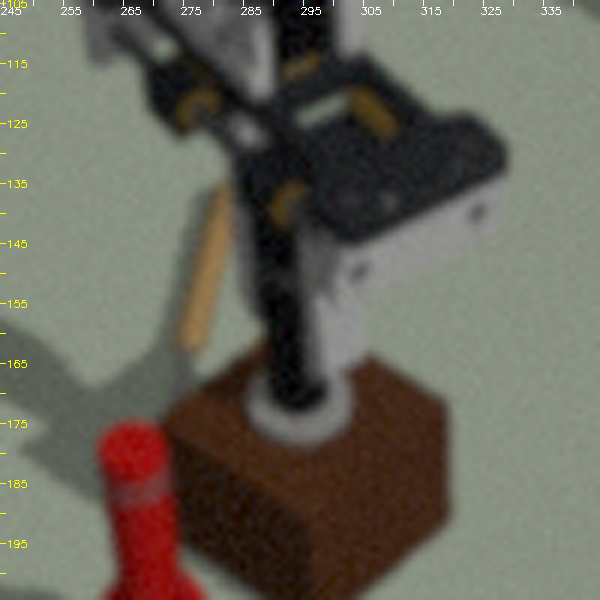

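Still closing (29.5 mm). The fingers are on either side of the handle and the collar is seated on the block.

apply_moves([
  {"dx":0,"dy":0,"dz":0,"twist":0,"grip":1.8},
  {"dx":0,"dy":0,"dz":0,"twist":0,"grip":1.8},
  {"dx":0,"dy":0,"dz":0,"twist":0,"grip":1.8},
  {"dx":0,"dy":0,"dz":0,"twist":0,"grip":1.8},
])

```text
clock: 4.75
eef_pos: [468.8, -175.6, 105.5]
ee_rot: [0.213, 0.977, 0.0, -0.0]
force: [0.1, 1.2, -1.4]
finger_gap: 0.252
```

```bash
python3 - <<'E'
from h import *
go()
E
```

```text
at [ 468.83 -175.57  105.54] tilt [-0.2  0.1] mrad yaw 65.38 F [ 0.14  1.18 -1.44] gap 23.7 t 4.75
```

apply_moves([
  {"dx":0,"dy":0,"dz":-1,"twist":0,"grip":1.8},
  {"dx":0,"dy":0,"dz":-2.5,"twist":0,"grip":1.8},
  {"dx":0,"dy":0,"dz":-4,"twist":0,"grip":1.8},
  {"dx":0,"dy":0,"dz":-6,"twist":0,"grip":1.8},
  {"dx":0,"dy":0,"dz":-8,"twist":0,"grip":1.8},
  {"dx":0,"dy":0,"dz":-10,"twist":0,"grip":1.8},
  {"dx":0,"dy":0,"dz":-12,"twist":0,"grip":1.8},
  {"dx":0,"dy":0,"dz":-13.5,"twist":0,"grip":1.8},
  {"dx":0,"dy":0,"dz":-13.5,"twist":0,"grip":1.8},
  {"dx":0,"dy":0,"dz":-13.5,"twist":0,"grip":1.8},
])

```text
clock: 5.75
eef_pos: [468.8, -175.5, 240.4]
ee_rot: [0.213, 0.977, 0.0, -0.0]
force: [-0.2, 0.4, -2.1]
finger_gap: 0.249
```

```bash
python3 - <<'E'
from h import *
cv2.imwrite("pics/scene3.png",viewer.snapshot("scene")[:,:,::-1])
go([578.9,131.6,240])
s=cv2.imread("pics/scene3.png")
cv2.imwrite("pics/crop5.png",crop(s,245,60,100,130,5))
E
```

```text
at [ 468.44 -175.31  239.67] tilt [-1.4  0.9] mrad yaw 65.37 F [ 0.32 -0.79 -1.98] gap 23.5 t 5.8
[578.9, 131.6, 240] -> [ 2.75e+00  3.25e+01 -2.00e-02]
```

View pics/crop5.png

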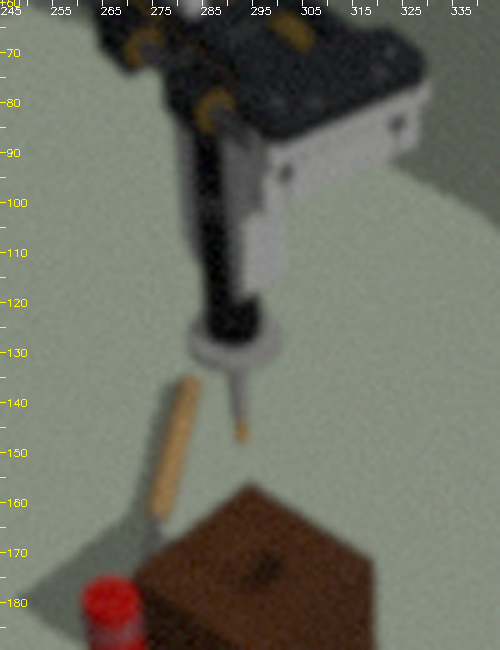

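apply_moves([
  {"dx":0.2,"dy":2,"dz":0,"twist":0,"grip":1.8},
  {"dx":0.5,"dy":6,"dz":0,"twist":0,"grip":1.8},
  {"dx":0.8,"dy":10,"dz":0,"twist":0,"grip":1.8},
  {"dx":1.2,"dy":14,"dz":0,"twist":0,"grip":1.8},
  {"dx":1.5,"dy":18,"dz":0,"twist":0,"grip":1.8},
  {"dx":1.9,"dy":22,"dz":0,"twist":0,"grip":1.8},
  {"dx":2.2,"dy":26,"dz":0,"twist":0,"grip":1.8},
  {"dx":2.5,"dy":29.5,"dz":0,"twist":0,"grip":1.8},
  {"dx":2.7,"dy":31.5,"dz":0,"twist":0,"grip":1.8},
  {"dx":2.75,"dy":32.5,"dz":0,"twist":0,"grip":1.8},
  {"dx":2.75,"dy":32.5,"dz":0,"twist":0,"grip":1.8},
  {"dx":2.75,"dy":32.5,"dz":0,"twist":0,"grip":1.8},
])

```text
clock: 7.0
eef_pos: [578.9, 130.5, 239.9]
ee_rot: [0.214, 0.977, -0.0, -0.001]
force: [-0.7, -0.1, -0.8]
finger_gap: 0.252
```

```bash
python3 - <<'E'
from h import *
print("exp lifted tip",proj("scene",[468.6,-175.5,147]),"mouth",proj("scene",[469.2,-175.7,70]))
go([578.9,131.6,240])
for n in I: cv2.imwrite(f"pics/{n}4.png",viewer.snapshot(n)[:,:,::-1])
go()
p=monitor.get_state()["eef_pos"]
for n in I: print(n,"tip exp",proj(n,p-[0,0,93]),"mark",proj(n,[578.9,131.6,125]))
s=cv2.imread("pics/scene4.png");t=cv2.imread("pics/top4.png")
cv2.imwrite("pics/crop6.png",np.hstack([crop(s,350,160,100,110,4),crop(t,170,130,100,110,4)]))
cv2.imwrite("pics/crop7.png",crop(cv2.imread("pics/scene3.png"),275,140,45,55,10))
E
```

```text
exp lifted tip [[293.1951943  148.58633424]] mouth [[294.73534206 173.01963269]]
at [578.93 130.54 239.94] tilt [-1.4 -0.4] mrad yaw 65.34 F [-0.66 -0.14 -0.76] gap 23.7 t 7.0
[578.9, 131.6, 240] -> [ 0.05  0.1  -0.01]
at [579.1  130.2  240.41] tilt [-0.5 -0.3] mrad yaw 65.3 F [ 0.44 -0.5  -1.27] gap 24.0 t 7.1
scene tip exp [[401.56120612 240.04084638]] mark [[400.89701999 247.17996152]]
top tip exp [[216.99722709 177.85991441]] mark [[218.95356853 179.56179002]]
```

View pics/crop6.png

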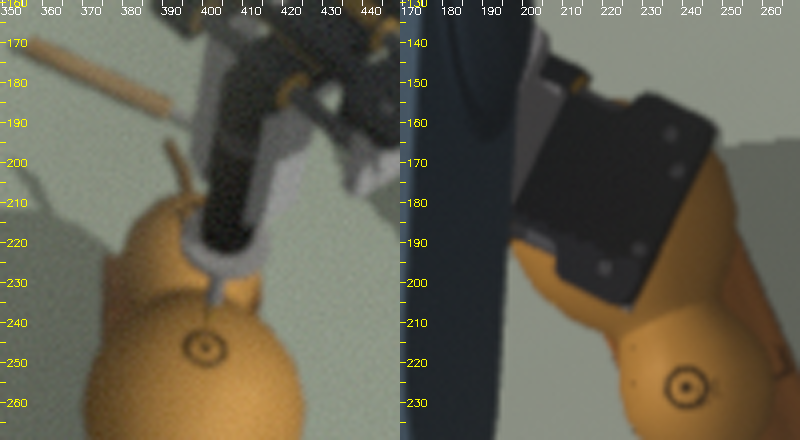

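View pics/crop7.png

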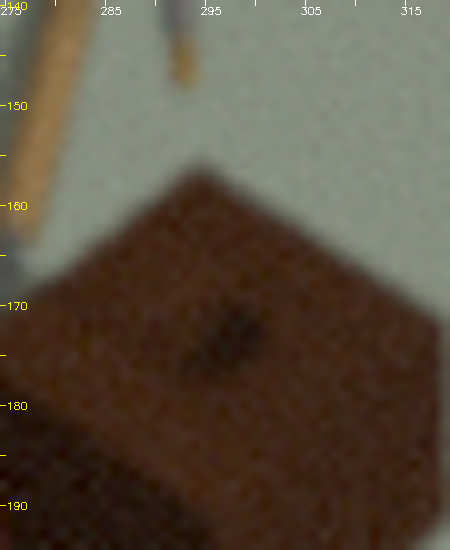

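```bash
python3 - <<'E'
from h import *
im=cv2.convertScaleAbs(cv2.imread("pics/scene4.png"),alpha=1.5)
cv2.imwrite("pics/crop8.png",crop(im,375,215,50,45,12))
E
```

```text
(no output)
```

View pics/crop8.png

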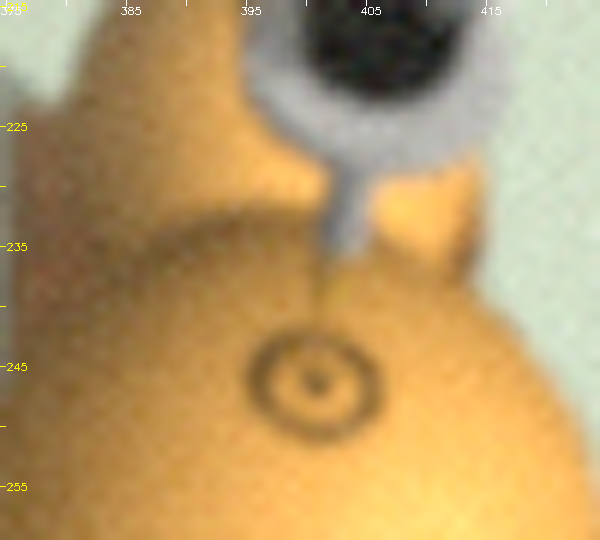

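```bash
python3 - <<'E'
from h import *
for n,a,b in[("belly",(400.8,246.4),(218.7,179.0)),("lobe",(398.2-.0,213.6),(240.0,226.0))]:
    p,e=tri(a,b);print(n,p.round(1),round(e,1))
# lobe px from 8x crop1
s=(196/8+375-.44,(380-280)/8+202-.44);t=((611-400)/8+215-.44,(413-280)/8+210-.44);print(s,t,tri(s,t))
go([578.7,131.6,225],[578.7,131.6,214])
E
```

```text
belly [579.5 131.3 128.2] 0.1
lobe [495.5  92.3 112.3] 3.0
(399.06, 214.06) (240.935, 226.185) (array([494.60906176,  92.37926246, 109.75683872]), np.float64(0.1002146107359243))
at [579.1  130.2  240.41] tilt [-0.5 -0.3] mrad yaw 65.3 F [ 0.44 -0.5  -1.27] gap 24.0 t 7.1
[578.7, 131.6, 225] -> [0.09 0.11 1.54]
[578.7, 131.6, 214] -> [0.09 0.11 2.64]
```

apply_moves([
  {"dx":0.05,"dy":0.12,"dz":0.8,"twist":0,"grip":1.8},
  {"dx":0.05,"dy":0.12,"dz":1.6,"twist":0,"grip":1.8},
  {"dx":0.05,"dy":0.12,"dz":1.6,"twist":0,"grip":1.8},
  {"dx":0.05,"dy":0.12,"dz":1.6,"twist":0,"grip":1.8},
])

```text
clock: 7.5
eef_pos: [579.1, 132.4, 224.1]
ee_rot: [0.213, 0.977, -0.0, -0.001]
force: [0.8, 0.0, -0.7]
finger_gap: 0.252
```

```bash
python3 - <<'E'
from h import *
cv2.imwrite("pics/scene5.png",viewer.snapshot("scene")[:,:,::-1])
go([579.2,131.5,213.5])
im=cv2.convertScaleAbs(cv2.imread("pics/scene5.png"),alpha=1.5)
cv2.imwrite("pics/crop9.png",crop(im,375,215,50,45,12))
E
```

```text
at [579.34 132.46 224.54] tilt [-0.3 -0. ] mrad yaw 65.36 F [ 0.69 -0.29 -1.26] gap 23.4 t 7.55
[579.2, 131.5, 213.5] -> [-0.03 -0.09  1.1 ]
```

View pics/crop9.png

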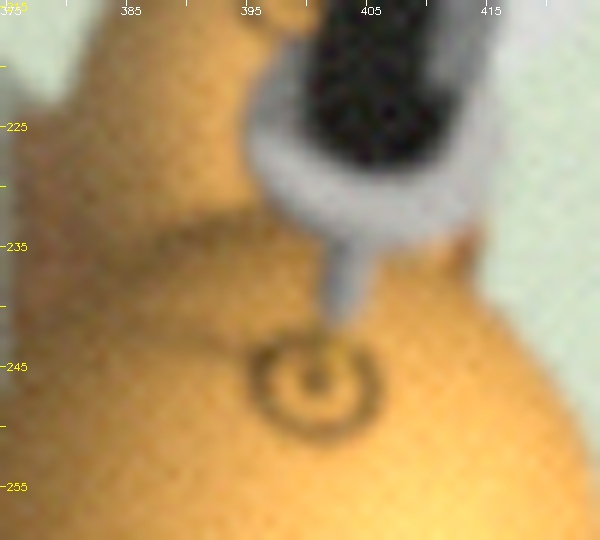

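apply_moves([
  {"dx":-0.03,"dy":-0.1,"dz":0.1,"twist":0,"grip":1.8},
  {"dx":-0.03,"dy":-0.1,"dz":0.2,"twist":0,"grip":1.8},
  {"dx":-0.03,"dy":-0.1,"dz":0.3,"twist":0,"grip":1.8},
  {"dx":-0.03,"dy":-0.1,"dz":0.5,"twist":0,"grip":1.8},
  {"dx":-0.03,"dy":-0.1,"dz":0.7,"twist":0,"grip":1.8},
  {"dx":-0.03,"dy":-0.1,"dz":0.9,"twist":0,"grip":1.8},
  {"dx":-0.03,"dy":-0.1,"dz":1.1,"twist":0,"grip":1.8},
  {"dx":-0.03,"dy":-0.1,"dz":1.1,"twist":0,"grip":1.8},
  {"dx":-0.03,"dy":-0.1,"dz":1.1,"twist":0,"grip":1.8},
])

```text
clock: 8.45
eef_pos: [579.3, 131.6, 213.9]
ee_rot: [0.213, 0.977, 0.0, 0.0]
force: [-0.7, -0.8, -0.7]
finger_gap: 0.252
```

```bash
python3 - <<'E'
from h import *
cv2.imwrite("pics/scene6.png",viewer.snapshot("scene")[:,:,::-1])
go([579.2,131.5,213.5])
im=cv2.convertScaleAbs(cv2.imread("pics/scene6.png"),alpha=1.5)
cv2.imwrite("pics/crop10.png",crop(im,375,215,50,45,12))
E
```

```text
at [579.27 131.55 213.87] tilt [ 0.1 -0. ] mrad yaw 65.37 F [-1.2  -0.12  0.1 ] gap 23.7 t 8.5
[579.2, 131.5, 213.5] -> [ 0.   -0.01  0.04]
```

View pics/crop10.png

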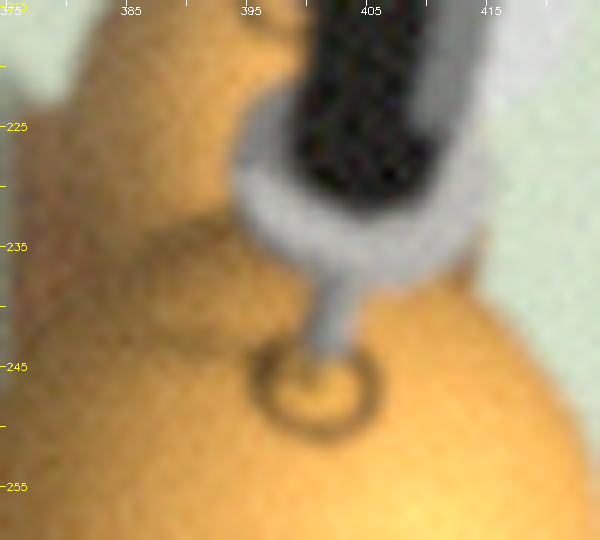

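apply_moves([
  {"dx":0,"dy":0,"dz":0.15,"twist":0,"grip":1.8},
  {"dx":0,"dy":0,"dz":0.15,"twist":0,"grip":1.8},
])

```text
clock: 8.7
eef_pos: [579.3, 131.6, 212.1]
ee_rot: [0.213, 0.977, 0.0, 0.0]
force: [-1.0, -0.0, 0.8]
finger_gap: 0.254
```

apply_moves([
  {"dx":0,"dy":0,"dz":0,"twist":0,"grip":1.8},
])

```text
clock: 8.8
eef_pos: [579.3, 131.5, 212.3]
ee_rot: [0.213, 0.977, 0.0, 0.0]
force: [0.1, 0.2, 0.7]
finger_gap: 0.253
```

apply_moves([
  {"dx":0,"dy":0,"dz":0,"twist":0,"grip":1.8},
])

```text
clock: 8.9
eef_pos: [579.3, 131.5, 212.3]
ee_rot: [0.213, 0.977, 0.0, 0.0]
force: [-0.9, 0.2, 1.0]
finger_gap: 0.25
```

apply_moves([
  {"dx":0,"dy":0,"dz":0,"twist":0,"grip":1.8},
])

```text
clock: 9.0
eef_pos: [579.3, 131.5, 212.3]
ee_rot: [0.213, 0.977, -0.0, 0.0]
force: [-0.7, 0.2, 1.4]
finger_gap: 0.249
```

apply_moves([
  {"dx":0,"dy":0,"dz":0,"twist":0,"grip":1.8},
])

```text
clock: 9.1
eef_pos: [579.3, 131.6, 212.2]
ee_rot: [0.213, 0.977, 0.0, 0.0]
force: [-0.0, 0.5, 0.9]
finger_gap: 0.251
```

```bash
python3 - <<'E'
from h import *
cv2.imwrite("pics/scene7.png",viewer.snapshot("scene")[:,:,::-1])
go([579.2,131.5,240])
im=cv2.convertScaleAbs(cv2.imread("pics/scene7.png"),alpha=1.5)
cv2.imwrite("pics/crop11.png",crop(im,375,215,50,45,12))
E
```

```text
at [579.26 131.55 212.22] tilt [0.1 0. ] mrad yaw 65.37 F [-0.21 -0.29  0.89] gap 23.7 t 9.15
[579.2, 131.5, 240] -> [ 0.   -0.01 -2.78]
```

View pics/crop11.png

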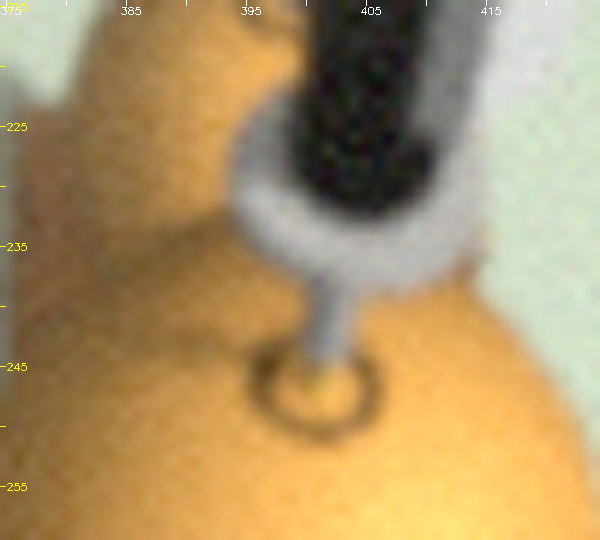

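Contact on the belly mark is confirmed: the tip is inside the ring and pressing at about 2 N. I'll hold a moment longer, lift, and cross to the lobe.

apply_moves([
  {"dx":0,"dy":0,"dz":0,"twist":0,"grip":1.8},
  {"dx":0,"dy":0,"dz":0,"twist":0,"grip":1.8},
  {"dx":0,"dy":0,"dz":0,"twist":0,"grip":1.8},
  {"dx":0,"dy":0,"dz":-0.5,"twist":0,"grip":1.8},
  {"dx":0,"dy":0,"dz":-1.5,"twist":0,"grip":1.8},
  {"dx":0,"dy":0,"dz":-2.8,"twist":0,"grip":1.8},
  {"dx":0,"dy":0,"dz":-2.8,"twist":0,"grip":1.8},
  {"dx":2,"dy":-2.4,"dz":-2.8,"twist":0,"grip":1.8},
  {"dx":4,"dy":-4.7,"dz":-2.8,"twist":0,"grip":1.8},
  {"dx":6.1,"dy":-7.1,"dz":-2.8,"twist":0,"grip":1.8},
  {"dx":6.1,"dy":-7.1,"dz":-2.3,"twist":0,"grip":1.8},
  {"dx":6.1,"dy":-7.1,"dz":-1.2,"twist":0,"grip":1.8},
])

```text
clock: 10.35
eef_pos: [495.0, 92.3, 225.1]
ee_rot: [0.213, 0.977, 0.0, 0.002]
force: [-1.0, -0.7, -0.6]
finger_gap: 0.256
```

apply_moves([
  {"dx":0,"dy":0,"dz":0.5,"twist":0,"grip":1.8},
  {"dx":0,"dy":0,"dz":1.0,"twist":0,"grip":1.8},
  {"dx":0,"dy":0,"dz":1.0,"twist":0,"grip":1.8},
  {"dx":0,"dy":0,"dz":1.0,"twist":0,"grip":1.8},
])

```text
clock: 10.75
eef_pos: [494.5, 92.6, 214.0]
ee_rot: [0.213, 0.977, -0.0, -0.0]
force: [0.4, -0.6, -1.2]
finger_gap: 0.251
```

```bash
python3 - <<'E'
from h import *
cv2.imwrite("pics/scene8.png",viewer.snapshot("scene")[:,:,::-1])
go([494.2,92.3,194.5])
im=cv2.convertScaleAbs(cv2.imread("pics/scene8.png"),alpha=1.5)
cv2.imwrite("pics/crop12.png",crop(im,375,185,50,45,12))
E
```

```text
at [494.58  92.53 214.27] tilt [ 0.1 -0. ] mrad yaw 65.39 F [ 0.2  -0.28 -1.51] gap 24.3 t 10.8
[494.2, 92.3, 194.5] -> [ 0.03 -0.04  1.98]
```

View pics/crop12.png

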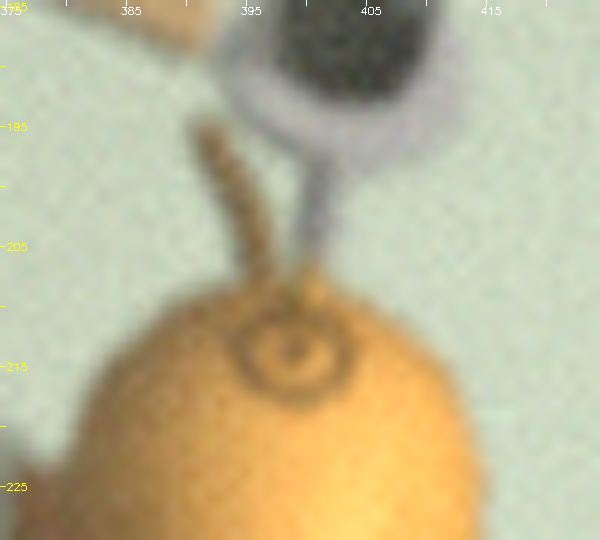

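apply_moves([
  {"dx":0.03,"dy":-0.04,"dz":0.5,"twist":0,"grip":1.8},
  {"dx":0.03,"dy":-0.04,"dz":0.9,"twist":0,"grip":1.8},
  {"dx":0.03,"dy":-0.04,"dz":1.2,"twist":0,"grip":1.8},
  {"dx":0.03,"dy":-0.04,"dz":1.4,"twist":0,"grip":1.8},
  {"dx":0.03,"dy":-0.04,"dz":1.6,"twist":0,"grip":1.8},
  {"dx":0.03,"dy":-0.04,"dz":1.8,"twist":0,"grip":1.8},
  {"dx":0.03,"dy":-0.04,"dz":2.0,"twist":0,"grip":1.8},
  {"dx":0.03,"dy":-0.04,"dz":2.0,"twist":0,"grip":1.8},
  {"dx":0.03,"dy":-0.04,"dz":2.0,"twist":0,"grip":1.8},
  {"dx":0.03,"dy":-0.04,"dz":2.0,"twist":0,"grip":1.8},
])

```text
clock: 11.8
eef_pos: [493.8, 92.2, 194.3]
ee_rot: [0.213, 0.977, -0.0, -0.0]
force: [-1.9, 0.4, 0.8]
finger_gap: 0.252
```

apply_moves([
  {"dx":0,"dy":0,"dz":0,"twist":0,"grip":1.8},
])

```text
clock: 11.9
eef_pos: [493.8, 92.2, 194.3]
ee_rot: [0.213, 0.977, -0.0, 0.0]
force: [-0.6, 0.0, 1.4]
finger_gap: 0.254
```

apply_moves([
  {"dx":0,"dy":0,"dz":0,"twist":0,"grip":1.8},
])

```text
clock: 12.0
eef_pos: [493.8, 92.2, 194.2]
ee_rot: [0.213, 0.977, -0.0, 0.0]
force: [-0.9, 0.7, -0.1]
finger_gap: 0.249
```

apply_moves([
  {"dx":0,"dy":0,"dz":0,"twist":0,"grip":1.8},
  {"dx":0,"dy":0,"dz":0,"twist":0,"grip":1.8},
  {"dx":0,"dy":0,"dz":0,"twist":0,"grip":1.8},
])

```text
clock: 12.3
eef_pos: [493.8, 92.2, 194.2]
ee_rot: [0.213, 0.977, -0.0, -0.0]
force: [-0.6, 0.2, 2.1]
finger_gap: 0.251
```

```bash
python3 - <<'E'
from h import *
cv2.imwrite("pics/scene9.png",viewer.snapshot("scene")[:,:,::-1])
go([494.2,92.3,240])
im=cv2.convertScaleAbs(cv2.imread("pics/scene9.png"),alpha=1.5)
cv2.imwrite("pics/crop13.png",crop(im,375,185,50,45,12))
E
```

```text
at [493.77  92.19 194.18] tilt [0. 0.] mrad yaw 65.38 F [-0.92 -0.56  0.61] gap 23.3 t 12.35
[494.2, 92.3, 240] -> [-0.03  0.03 -4.58]
```

View pics/crop13.png

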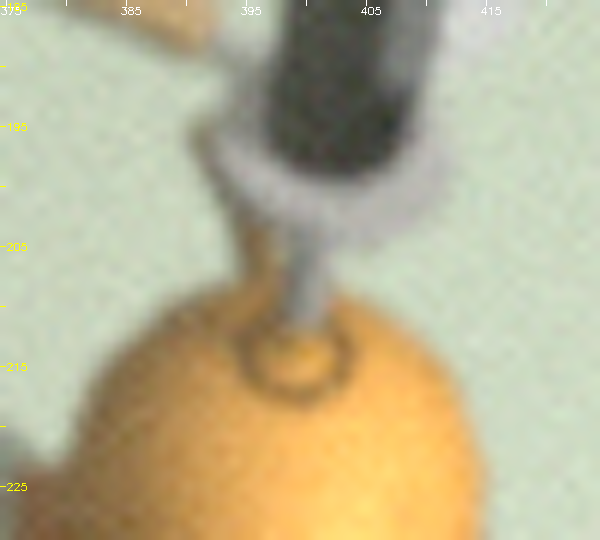

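The lobe contact is good: the tip is inside the ring around (399,213), held for more than 0.7 s. Next I'll lift and take the probe back over the stand.

apply_moves([
  {"dx":0,"dy":0,"dz":-0.5,"twist":0,"grip":1.8},
  {"dx":0,"dy":0,"dz":-1.8,"twist":0,"grip":1.8},
  {"dx":0,"dy":0,"dz":-3.4,"twist":0,"grip":1.8},
  {"dx":0,"dy":0,"dz":-4.6,"twist":0,"grip":1.8},
  {"dx":-0.7,"dy":-2,"dz":-4.6,"twist":0,"grip":1.8},
  {"dx":-2.1,"dy":-6,"dz":-4.6,"twist":0,"grip":1.8},
  {"dx":-3.5,"dy":-10,"dz":-4.6,"twist":0,"grip":1.8},
  {"dx":-4.9,"dy":-14,"dz":-4.6,"twist":0,"grip":1.8},
  {"dx":-6.3,"dy":-18,"dz":-4.6,"twist":0,"grip":1.8},
  {"dx":-7.7,"dy":-22,"dz":-4.6,"twist":0,"grip":1.8},
  {"dx":-8.6,"dy":-24.5,"dz":-4.6,"twist":0,"grip":1.8},
  {"dx":-8.9,"dy":-25.4,"dz":-4.6,"twist":0,"grip":1.8},
])

```text
clock: 13.55
eef_pos: [468.7, -178.2, 240.9]
ee_rot: [0.215, 0.977, -0.0, 0.0]
force: [0.0, 0.6, -0.9]
finger_gap: 0.254
```

apply_moves([
  {"dx":0,"dy":0,"dz":0,"twist":0,"grip":1.8},
  {"dx":0,"dy":0,"dz":0,"twist":0,"grip":1.8},
  {"dx":0,"dy":0,"dz":0,"twist":0,"grip":1.8},
])

```text
clock: 13.85
eef_pos: [469.0, -174.6, 240.2]
ee_rot: [0.212, 0.977, 0.0, 0.0]
force: [0.7, -0.9, -1.2]
finger_gap: 0.249
```

```bash
python3 - <<'E'
from h import *
cv2.imwrite("pics/scene10.png",viewer.snapshot("scene")[:,:,::-1])
go([468.85,-175.6,180],[468.85,-175.6,106])
im=cv2.convertScaleAbs(cv2.imread("pics/scene10.png"),alpha=2.5)
cv2.imwrite("pics/crop14.png",crop(im,260,115,65,95,6))
# block-centre check: project the candidate block's top corners
E
```

```text
at [ 469.05 -174.58  240.25] tilt [0.1 0.2] mrad yaw 65.48 F [-0.48  0.3  -1.14] gap 23.9 t 13.9
[468.85, -175.6, 180] -> [-0.02 -0.1   6.03]
[468.85, -175.6, 106] -> [-0.02 -0.1  13.43]
```

View pics/crop14.png

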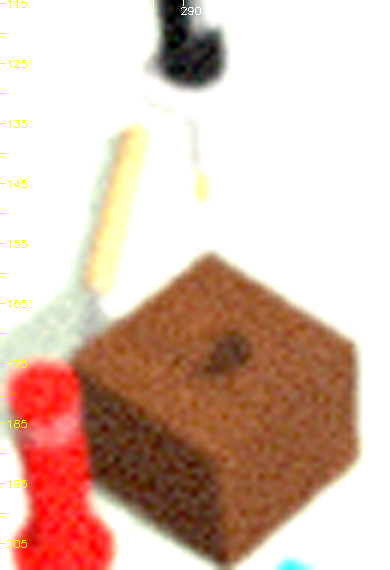

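The top-face corners put the block centre at about (295.4,173.3), against (294.7,173.0) predicted for the mouth, so they agree to about 1 mm. The turquoise block is a different one. I'll lower the probe.

apply_moves([
  {"dx":-0.02,"dy":-0.1,"dz":2,"twist":0,"grip":1.8},
  {"dx":-0.02,"dy":-0.1,"dz":4,"twist":0,"grip":1.8},
  {"dx":-0.02,"dy":-0.1,"dz":6,"twist":0,"grip":1.8},
  {"dx":-0.02,"dy":-0.1,"dz":6.5,"twist":0,"grip":1.8},
  {"dx":-0.02,"dy":-0.1,"dz":6.5,"twist":0,"grip":1.8},
])

```text
clock: 14.4
eef_pos: [468.3, -175.9, 174.6]
ee_rot: [0.213, 0.977, 0.0, -0.001]
force: [0.2, -1.1, -0.8]
finger_gap: 0.254
```

```bash
python3 - <<'E'
from h import *
cv2.imwrite("pics/scene11.png",viewer.snapshot("scene")[:,:,::-1])
go([468.85,-175.6,105.8])
im=cv2.convertScaleAbs(cv2.imread("pics/scene11.png"),alpha=2)
cv2.imwrite("pics/crop15.png",crop(im,260,115,65,95,6))
E
```

```text
at [ 468.92 -176.46  175.69] tilt [ 0.3 -0.2] mrad yaw 65.42 F [ 0.26 -0.25 -0.71] gap 23.7 t 14.45
[468.85, -175.6, 105.8] -> [0.05 0.08 6.99]
```

View pics/crop15.png

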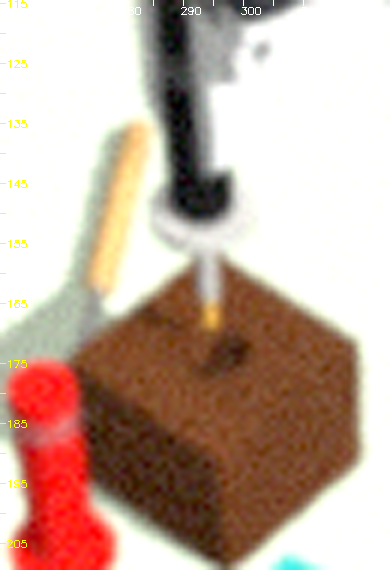

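The tip at (294.7,168.7) is directly above the hole at about (295.4,173.4). Lowering now.

apply_moves([
  {"dx":0.02,"dy":0.08,"dz":1.5,"twist":0,"grip":1.8},
  {"dx":0.02,"dy":0.08,"dz":3,"twist":0,"grip":1.8},
  {"dx":0.02,"dy":0.08,"dz":4.5,"twist":0,"grip":1.8},
  {"dx":0.02,"dy":0.08,"dz":5.6,"twist":0,"grip":1.8},
  {"dx":0.02,"dy":0.08,"dz":6.3,"twist":0,"grip":1.8},
  {"dx":0.02,"dy":0.08,"dz":6.7,"twist":0,"grip":1.8},
  {"dx":0.02,"dy":0.08,"dz":6.7,"twist":0,"grip":1.8},
  {"dx":0.02,"dy":0.08,"dz":6.7,"twist":0,"grip":1.8},
])

```text
clock: 15.25
eef_pos: [469.1, -176.2, 108.7]
ee_rot: [0.213, 0.977, -0.0, 0.0]
force: [1.1, 0.6, -1.3]
finger_gap: 0.255
```

```bash
python3 - <<'E'
from h import *
go([468.85,-175.6,105.5])
E
```

```text
at [ 469.12 -176.25  108.69] tilt [ 0.8 -0.6] mrad yaw 65.37 F [ 1.06  0.6  -1.28] gap 23.9 t 15.25
[468.85, -175.6, 105.5] -> [0.05 0.05 0.32]
```

apply_moves([
  {"dx":0.04,"dy":0.04,"dz":0.1,"twist":0,"grip":1.8},
  {"dx":0.04,"dy":0.04,"dz":0.2,"twist":0,"grip":1.8},
  {"dx":0.04,"dy":0.04,"dz":0.3,"twist":0,"grip":1.8},
  {"dx":0.04,"dy":0.04,"dz":0.3,"twist":0,"grip":1.8},
  {"dx":0.04,"dy":0.04,"dz":0.3,"twist":0,"grip":1.8},
])

```text
clock: 15.75
eef_pos: [468.8, -175.6, 105.5]
ee_rot: [0.213, 0.977, -0.0, 0.0]
force: [-0.9, 0.5, 1.4]
finger_gap: 0.253
```

```bash
python3 - <<'E'
from h import *
go([468.85,-175.6,105.5])
cv2.imwrite("pics/scene12.png",viewer.snapshot("scene")[:,:,::-1])
go()
im=cv2.convertScaleAbs(cv2.imread("pics/scene12.png"),alpha=2)
cv2.imwrite("pics/crop16.png",crop(im,260,135,65,65,8))
E
```

```text
at [ 468.79 -175.59  105.55] tilt [ 0.5 -0.3] mrad yaw 65.37 F [-0.89  0.51  1.39] gap 23.8 t 15.75
[468.85, -175.6, 105.5] -> [-0.01  0.    0.  ]
at [ 468.77 -175.57  105.52] tilt [ 0.5 -0.3] mrad yaw 65.37 F [-0.53  0.24  2.08] gap 23.8 t 15.8
```

View pics/crop16.png

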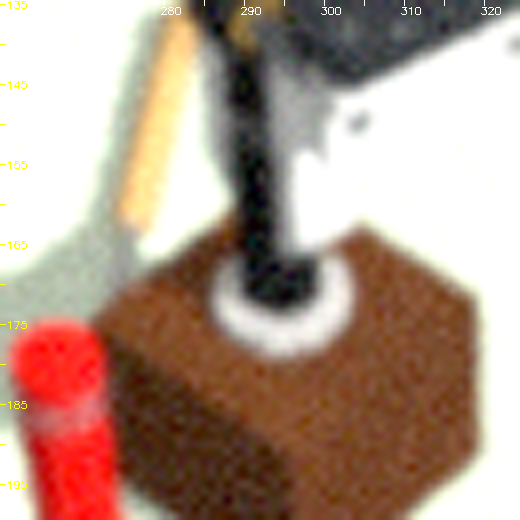

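The collar is seated on the block, with about 3 N of contact. Releasing and retreating upward.

apply_moves([
  {"dx":0,"dy":0,"dz":0,"twist":0,"grip":2.6},
  {"dx":0,"dy":0,"dz":0,"twist":0,"grip":3.2},
  {"dx":0,"dy":0,"dz":0,"twist":0,"grip":4.5},
  {"dx":0,"dy":0,"dz":0,"twist":0,"grip":6},
  {"dx":0,"dy":0,"dz":0,"twist":0,"grip":7},
  {"dx":0,"dy":0,"dz":0,"twist":0,"grip":7},
  {"dx":0,"dy":0,"dz":0,"twist":0,"grip":7},
  {"dx":0,"dy":0,"dz":0,"twist":0,"grip":7},
])

```text
clock: 16.6
eef_pos: [468.5, -175.5, 105.2]
ee_rot: [0.213, 0.977, -0.0, -0.0]
force: [1.1, 0.1, 0.0]
finger_gap: 0.744
```

```bash
python3 - <<'E'
from h import *
go()
E
```

```text
at [ 468.54 -175.46  105.18] tilt [-0. -0.] mrad yaw 65.38 F [1.05 0.11 0.03] gap 69.9 t 16.6
```

apply_moves([
  {"dx":0,"dy":0,"dz":-1.5,"twist":0,"grip":7},
  {"dx":0,"dy":0,"dz":-4,"twist":0,"grip":7},
  {"dx":0,"dy":0,"dz":-7,"twist":0,"grip":7},
  {"dx":0,"dy":0,"dz":-10,"twist":0,"grip":7},
  {"dx":0,"dy":0,"dz":-13,"twist":0,"grip":7},
  {"dx":8,"dy":2,"dz":-15,"twist":0,"grip":7},
  {"dx":8,"dy":6,"dz":-15,"twist":0,"grip":7},
  {"dx":8,"dy":10,"dz":-15,"twist":0,"grip":7},
  {"dx":8,"dy":15,"dz":-15,"twist":0,"grip":7},
  {"dx":8,"dy":20,"dz":-15,"twist":0,"grip":7},
  {"dx":8,"dy":20,"dz":-15,"twist":0,"grip":7},
  {"dx":8,"dy":20,"dz":-15,"twist":0,"grip":7},
])

```text
clock: 17.8
eef_pos: [479.1, 40.5, 254.9]
ee_rot: [0.212, 0.977, -0.0, -0.0]
force: [-0.6, -0.6, -0.3]
finger_gap: 0.743
```

```bash
python3 - <<'E'
from h import *
for n in I: cv2.imwrite(f"pics/{n}13.png",viewer.snapshot(n)[:,:,::-1])
go()
s=cv2.imread("pics/scene13.png");t=cv2.imread("pics/top13.png")
cv2.imwrite("pics/crop17.png",np.hstack([crop(s,245,120,100,100,4),crop(t,335,180,100,100,4)]))
E
```

```text
at [478.89  38.89 255.  ] tilt [-0.4 -0.3] mrad yaw 65.32 F [ 0.48 -0.06 -0.21] gap 70.1 t 17.9
```

View pics/crop17.png

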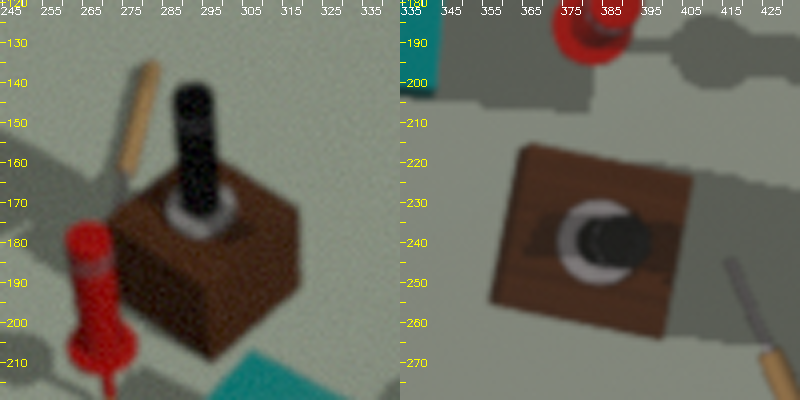

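View pics/scene13.png

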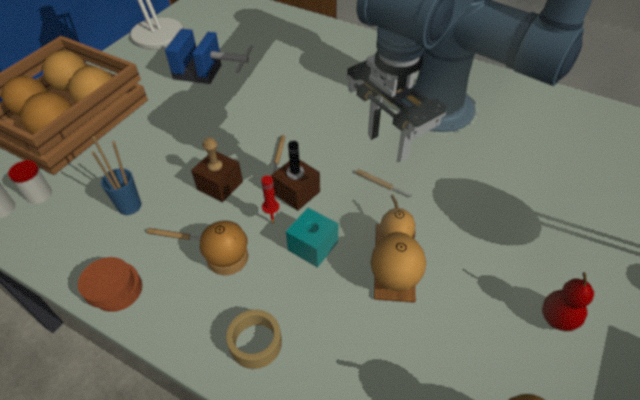

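The probe stands upright with its collar seated in its own block (scene (294,172), top (385,240)). Nothing else has moved, and the gripper is clear. Handing in.

```bash
python3 - <<'E'
from plant import robot
print(robot.finish_job())
E
```

```text
the job is handed in; nothing more can be done
None
```

I touched the probe to the belly mark, then to the lobe mark, stood it back in its own dark block and let go. I handed in at 17.9 s.

- **Touches:** In the scene-camera crops the tip was inside each ring and within about 1–1.5 mm of the dot. It pressed with roughly 2 N and was held for over 0.5 s each time, with tool tilt under 1 mrad.
- **Final state:** Both cameras show the probe upright with its collar flat on the block. The gripper is about 215 mm away and touching nothing, and nothing else has moved.

**Disagreements:**
- **Mark heights:** Re-reading the pixels put the marks about 3 mm above the stated 125 and 107 mm, slightly outside the 2 mm calibration. I used the stated heights, and the contact force agreed with them.
- **Tip position:** The arm hid the touches from the top camera, so the tip position at contact was checked in one view only, plus the arm's own pose reading.
- **Force reading:** It is noisy by about 1 N.
- **Refused call:** The first move call was refused for its format and moved nothing.

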